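# Check the brake lever of a carving turntable

### The job

Check the hand brake on the carving turntable that has a stone seal clamped in it: with the backs of the fingers, press its lever in toward the grip bar until it comes up against its stop and keep it there a moment, let it spring all the way back out, untouched, for a moment, then press it in to the stop again. Finish while still holding it pressed in against the stop, so that the gap left to the bar can be seen. Press firmly but do not force it, press only on the lever's outer face without gripping it or touching the bar, and leave the empty turntable and everything else on the table alone.

Things in the scene. Friction and masses are not known exactly. Their poses are not given: they have to be found in the camera images.
- loaded: The turntable to be checked, fixed to the table: a round grey foot 120 mm across, a steel platter 100 mm across at 28 to 38 mm height with two small vice jaws, and clamped in the jaws a square green-grey stone seal (24x24 mm, its top at 93 mm). A fixed round grip bar sticks out from it with a brake lever beside the bar. Origin at the centre of the foot's underside; its -x axis points along the grip bar (roughly toward the robot), z up.
- loaded_bar: Fixed round grip bar of that turntable, 22 mm thick with its ribbed rubber sleeve, centre line 70 mm above the table. Origin at its root on the turntable's post; it runs 122 mm along its own -x axis. The lever stands on its -y side (the robot's right).
- loaded_blade: Blade of that turntable's brake lever: a flat aluminium strip 7 mm thick, 18 mm high (61 to 79 mm above the table), 102 mm long from the pivot, ending in a ball 20 mm across centred 106 mm from the pivot. Origin on the upright pivot axis at half the blade's height; the blade runs along its own -x, its outer face (the one to press, away from the bar) looks along its own -y, z up. At rest it is flared 0.42 rad out from the bar; it swings horizontally toward the bar.
- loaded_liner: Thin black rubber strip on the inner face (toward the bar) of that lever's blade. Not to be touched. Origin coincides with the blade's.
- loaded_brake (a joint): Angle of that lever, rad: 0 at rest (sprung out), 0.42 pressed in against its stop, where the blade is parallel to the bar with an 18 mm gap left between them. A spring returns it: at 80 mm from the pivot it takes about 1.5 N to start and 5 N at the stop; at the stop it is rigid.
- loaded_press (a point): Point on the outer face of that lever's blade, 80 mm from the pivot, at half its height (70 mm above the table): a good place to press. It moves with the lever; axes as the blade's (outer face looks along -y).
- loaded_pivot (a point): Pivot axis of that lever at half the blade's height, 70 mm above the table; axes as the blade's.
- empty: Second turntable of the same make, fixed to the table, with nothing between its jaws. Leave alone. Origin and axes as for the first.
- empty_brake (a joint): Angle of the second turntable's lever, rad, 0 at rest. Leave alone.
- eraser: Bystander, loose: small eraser, 43x19x12 mm. Origin at the centre of its underside.
- clip_tin: Bystander, loose: flat rectangular metal tin, 76x54x23 mm. Origin at the centre of its underside.
- glue_stick: Bystander, loose: standing glue stick, 25 mm across, 88 mm tall. Origin at the centre of its underside.
- ink_bottle: Bystander, loose: small squeeze bottle with a nozzle, 38 mm across, 86 mm tall. Origin at the centre of its underside.
- paste_tin: Bystander, loose: flat round tin, 69 mm across, 22 mm tall. Origin at the centre of its underside.
- stone_seal: Bystander, loose: standing stone seal with a domed top, 20x20x54 mm. Origin at the centre of its underside.

How it is judged:
On the way, in this order (a step that is already met when the one before it is completed fails the run):
1. the loaded turntable's lever is pressed in to its stop by the fingers (value of joint loaded_brake above 0.395 rad and contact force between the fingers and loaded_blade above 1.5 N), for 0.3 s.
2. the lever is let go and has sprung back out (value of joint loaded_brake below 0.04 rad and contact force between the fingers and loaded_blade below 0.1 N), for 0.2 s.
At the end, for the whole second after the job is handed in: The loaded turntable's lever is within 0.025 rad (2 mm at the press point) of its stop and at rest, held there by the fingers with more than 1.5 N; the other turntable's lever is at rest (all of step 1 and velocity of joint loaded_brake below 0.05 rad/s and value of joint empty_brake below 0.05 rad); the arm keeps its last pose, push and grip.
It fails at once if the lever is forced (over 40 N) (contact force between the fingers and loaded_blade above 40 N).
It fails at once if the grip bar is touched (contact force between the fingers and loaded_bar above 1 N).
It fails at once if the lever's inner face is touched, as in gripping it (contact force between the fingers and loaded_liner above 1 N).
It fails at once if the empty turntable is pushed or its lever moved (value of joint empty_brake above 0.08 rad or contact force between the fingers and empty above 5 N).
It fails at once if a bystander is moved more than 2 cm, tipped over or lifted (distance of any of eraser, clip_tin, glue_stick, ink_bottle, paste_tin, stone_seal from where it was at the start of the episode above 0.02 m or angle between any of eraser, clip_tin, glue_stick, ink_bottle, paste_tin, stone_seal's own z axis and vertical above 0.35 rad).
It also fails if it takes over 38 s, if anything falls off the work surface, if the arm or the gripper's body presses on something with over 40 N, if the wrist force passes 120 N, or if a joint passes its speed limit or range.

### The arm

A 6-joint arm with a two-finger parallel gripper is mounted at the origin on a cart in front of the work surface, level with it; the furniture and walls round the work are solid. World frame = base frame: x ahead of the robot, y to its left, z up, the work surface at z = 0. Lengths are in m, angles in rad, forces in N, time in s.
With the tool pointing down it reaches from about 0.25 to 0.8 m from the base axis. Payload 3.9 kg.
Tool frame: the origin (TCP) lies at the very end of the fingers, on their centre line; the grasp point (between the pads) lies 19 mm behind it; z points along the fingers, y is the direction in which the jaws open and shut (so a half turn about z gives the same grasp; the last joint's range is limited). The gripper opens to 85 mm and grips with 20 to 120 N. Pads are 22 mm wide; open, the fingers measure 114 mm over their backs; the gripper's body (76 mm by 85 mm) begins 54 mm behind the grasp point. The pads swing forward as they close: fully open they stand 13 mm farther back than shut.
Start: joints at [1.316, 0.26, -0.138, 1.173, 0, 1.571], TCP at [0.132, 0.508, 0.192] pointing down, gripper open.
Joint ranges: [-2.78, 2.78], [-0.83, 1.72], [-1.28, 1.37], [-1.9, 2.12], [-1.57, 1.48], [-3.14, 3.14]. Speed limits (rad/s): [2.57, 2.57, 3.14, 3.14, 3.14, 3.14].

### API

Orientations are given as a unit quaternion [x, y, z, w].
In Python, from station import arm gives the robot as it stands.
- The arm moves only by the tool play_rows, never from a script. Its argument "targets" is a list of rows, each an object of numbers: "wx", "wy", "wz": the turn, a rotation vector about the tool's x, y, z in rad; "x", "y", "z": the shift along the tool's x, y, z in cm; "grip": the opening, from -1 (shut) to 1 (fully open), so that 0 is half open. A call has 1 to 8 rows; each row is the pose to reach, as a shift and turn from the pose measured when the call began, along the tool's axes at that moment; what a row does not reach only later rows make up. A row lasts 1/12 s, in which the tool goes at most 41.7 mm and 7.16 degrees, less where a joint would pass 70% of its speed; a pose out of reach is approached as far as the arm can. A call with a gripper value outside its range is refused whole. The fingers move at their own pace and stop on an object; the grip force is fixed at half the most. Time passes only in rows, so rows that repeat a pose let the fingers close. It gives the time, the measured TCP pose, the force and the opening at its end, in the units of the state.
- arm.read_state(): the state, without advancing time (a new reading comes with each control period).
- arm.read_camera(name): name is "scene" or "top"; returns a dict with "pixels" (384x512x3 uint8, red, green, blue), "mtx" (3x3 intrinsics, pixels), "R" (3x3) and "t" (3): a world point X has camera coordinates R X + t. Camera axes: x right, y down, z forward; pixel columns grow to the right and rows downward; lengths in m; the calibration is good to about 2 mm. A picture is of the moment at which its call begins. There is no depth.
- arm.job_done(): hands the job in, once; it reports no verdict.
The state is a dict: "t": time; "q": joint angles; "qvel": joint speeds; "effort": joint torques, N m; "position": TCP position; "tcp_rot": TCP orientation; "force": force on the tool from outside, world axes, zero at the start; "ft_torque": the same for the moment, N m; "gripper_width": finger opening in m.
Only numpy, scipy, OpenCV 4.12 (cv2) and the standard library are available. Lean on these libraries where they do the work, as an engineer would, in place of code of your own. Each camera call takes 0.05 s, during which the arm holds its last target.

## Working session

There is one attempt and no reset: what is moved stays moved. The work goes in short steps, Python scripts to look and compute and a tool call to move; the robot and the scene stay as the last step left them, time stands still between calls to the robot, and variables do not carry over. Pictures are saved under pics/ and viewed, and the job is handed in when it is done.

Besides the shell and the picture viewer there is one more tool, called after "Emit:" as a command line: name --argument value ..., lists and objects as JSON in quotes. play_rows: Moves the arm, as the interface text tells. Its arguments: {"type":"object","properties":{"targets":{"type":"array","items":{"type":"object","properties":{"wx":{"type":"number"},"wy":{"type":"number"},"wz":{"type":"number"},"x":{"type":"number"},"y":{"type":"number"},"z":{"type":"number"},"grip":{"type":"number"}}}}},"required":["targets"]}

```bash
mkdir -p pics; ls; python3 - <<'E'
from station import arm
import cv2,numpy as np
s=arm.read_state()
for k in s: print(k,np.round(s[k],4))
for n in("scene","top"):
    c=arm.read_camera(n); cv2.imwrite(f"pics/{n}0.png",c["pixels"][:,:,::-1]); np.savez(f"{n}0.npz",**c)
    print(n,c["mtx"].round(1).tolist(),c["R"].round(3).tolist(),c["t"].round(3))
E
```

```text
pics
t 0.0
q [ 1.316   0.2607 -0.1394  1.1727  0.      1.5708]
qvel [ 0.0013  0.0004  0.0012  0.0003  0.0015 -0.0012]
effort [ 2.00000e-03 -4.05680e+01  2.53921e+01  1.89000e-02  1.00000e-04
  0.00000e+00]
position [0.1321 0.5073 0.1913]
tcp_rot [ 1.271e-01  9.919e-01 -1.000e-03 -1.000e-04]
force [-0.1832 -0.6173  0.2756]
ft_torque [-0.0042  0.0441 -0.0421]
gripper_width 0.0854
scene [[384.9, 0.0, 256.4], [0.0, 384.9, 195.4], [0.0, 0.0, 1.0]] [[0.547, -0.837, 0.022], [-0.552, -0.38, -0.742], [0.63, 0.394, -0.67]] [-0.301  0.396  0.809]
top [[363.2, 0.0, 255.0], [0.0, 363.2, 190.0], [0.0, 0.0, 1.0]] [[0.13, -0.991, -0.004], [-0.967, -0.126, -0.222], [0.219, 0.033, -0.975]] [-0.049  0.588  1.021]
```

View pics/scene0.png

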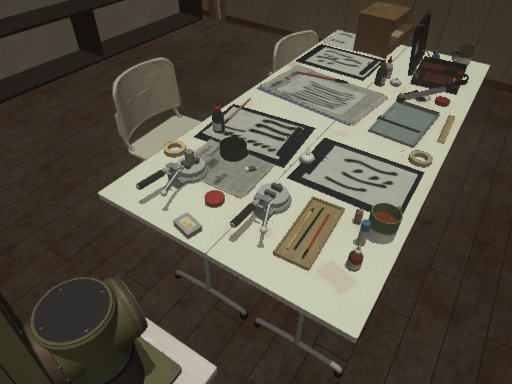

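View pics/top0.png

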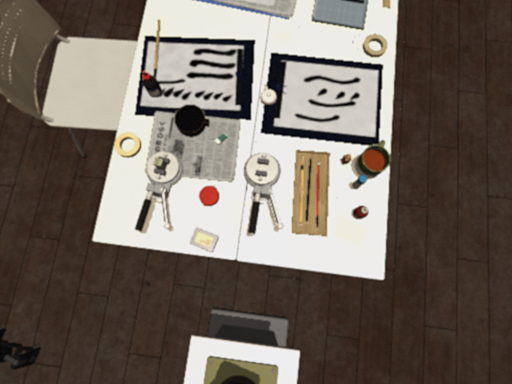

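The loaded turntable is the left one: the seal shows at top (162,160), the black bar ends near (143,225) and the lever ball is near (169,226). The empty one is at top (263,170). I'll zoom in next.

```bash
python3 - <<'E'
import cv2,numpy as np
a=cv2.imread("pics/top0.png")[130:260,90:300]; cv2.imwrite("pics/topz.png",cv2.resize(a,None,fx=3.8,fy=3.8,interpolation=cv2.INTER_CUBIC))
a=cv2.imread("pics/scene0.png")[130:250,120:300]; cv2.imwrite("pics/scenez.png",cv2.resize(a,None,fx=4.4,fy=4.4,interpolation=cv2.INTER_CUBIC))
E
```

```text
(no output)
```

View pics/topz.png

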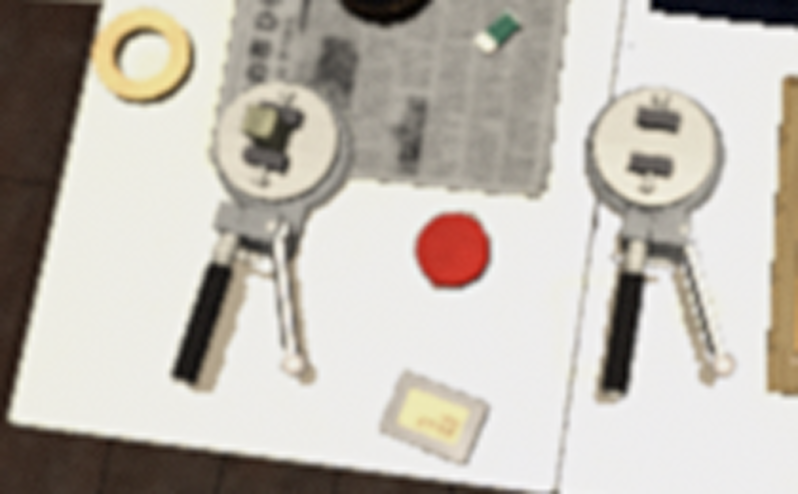

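View pics/scenez.png

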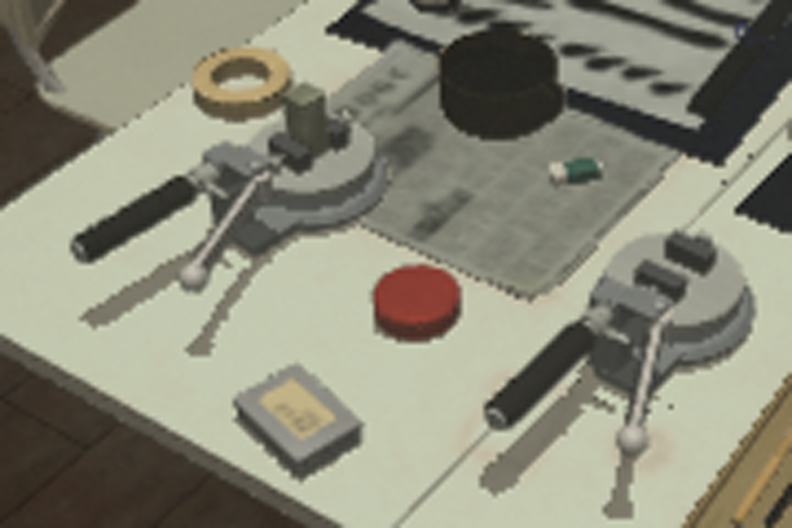

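In the zoomed top view the bar sleeve runs (218,265)→(187,375), the lever ball is at (291,363), the pivot is near (280,230) and the platter centre is near (277,143). In the zoomed scene view the ball is at (194,275) and the bar end at (82,245). The tin and the red paste tin sit to the lever's right. Next I measure with masks and two views.

```bash
cat > h.py <<'E'
import cv2,numpy as np
def load(n): return dict(np.load(f"{n}.npz"))
def ray(c,p):
    d=c["R"].T@np.linalg.inv(c["mtx"])@np.array([p[0],p[1],1.]); o=-c["R"].T@c["t"]; return o,d/np.linalg.norm(d)
def plane(c,p,z):
    o,d=ray(c,p); return o+d*(z-o[2])/d[2]
def tri(c1,p1,c2,p2):
    o1,d1=ray(c1,p1);o2,d2=ray(c2,p2)
    s=np.linalg.lstsq(np.c_[d1,-d2],o2-o1,rcond=None)[0]
    a=o1+s[0]*d1;b=o2+s[1]*d2
    return (a+b)/2,np.linalg.norm(a-b)
def proj(c,X):
    v=c["mtx"]@(c["R"]@np.asarray(X)+c["t"]); return v[:2]/v[2]
E
python3 - <<'E'
from h import *
T=load("top0");S=load("scene0")
tz=lambda x,y:((x+.5)/3.8-.5+90,(y+.5)/3.8-.5+130)
sz=lambda x,y:((x+.5)/4.4-.5+120,(y+.5)/4.4-.5+130)
# bar by dark mask
def bar(c,box):
    g=c["pixels"].max(2); m=np.zeros_like(g); x0,y0,x1,y1=box
    m[y0:y1,x0:x1]=(g[y0:y1,x0:x1]<70)
    n,l,st,ce=cv2.connectedComponentsWithStats(m); i=1+st[1:,4].argmax(); ys,xs=np.where(l==i)
    p=np.c_[xs,ys].astype(float);mu=p.mean(0);u=np.linalg.svd(p-mu)[2][0];t=(p-mu)@u
    return mu,u,mu+u*t.min(),mu+u*t.max(),st[i]
bt=bar(T,(130,195,158,235));bs=bar(S,(133,165,170,195))
print(bt,bs)
for e in(bt[2],bt[3]): print("top bar z70",plane(T,e,.07).round(4))
for e in(bs[2],bs[3]): print("scene bar z70",plane(S,e,.07).round(4))
print("barmid tri",tri(T,bt[0],S,bs[0]))
print("ball tri",tri(T,tz(291,363),S,sz(194,275)),plane(T,tz(291,363),.07),plane(S,sz(194,275),.07))
print("platter top",plane(T,tz(277,143),.038))
print("pivot",plane(T,tz(280,230),.079),plane(S,sz(262,175),.079))
print("sealtop",tri(T,tz(264,122),S,sz(307,97)))
print("redtin",plane(T,tz(453,250),.02),plane(S,sz(417,293),.022))
print("cliptin corners",[plane(T,tz(*p),.023).round(3)for p in[(403,370),(490,405),(465,462),(380,428)]])
print("empty bar/ball",plane(T,tz(720,362),.07))
E
```

```text
(array([142.96721311, 214.39344262]), array([-0.3134021 ,  0.94962052]), array([147.84343522, 199.61830034]), array([138.03105555, 229.35019167]), array([136, 200,  15,  31, 183], dtype=int32)) (array([150.62857143, 178.94857143]), array([-0.85943113,  0.51125153]), array([163.11871697, 171.51853338]), array([138.3426861, 186.2571008]), array([137, 170,  28,  19, 175], dtype=int32))
top bar z70 [0.5184 0.3393 0.07  ]
top bar z70 [0.4279 0.3505 0.07  ]
scene bar z70 [0.5259 0.341  0.07  ]
scene bar z70 [0.4304 0.3527 0.07  ]
barmid tri (array([0.47285088, 0.34303389, 0.07445511]), np.float64(0.00104313898182508))
ball tri (array([0.45124194, 0.26953147, 0.07270924]), np.float64(0.002583037642700779)) [0.45062523 0.27121371 0.07      ] [0.45404516 0.27088811 0.07      ]
platter top [0.63060405 0.32446197 0.038     ]
pivot [0.55099095 0.29648624 0.079     ] [0.5551005  0.29809564 0.079     ]
sealtop (array([0.63218174, 0.32047535, 0.09339355]), np.float64(0.0009458237021135674))
redtin [0.56409641 0.16974953 0.02      ] [0.56602999 0.16926991 0.022     ]
cliptin corners [array([0.461, 0.193, 0.023]), array([0.443, 0.12 , 0.023]), array([0.396, 0.133, 0.023]), array([0.413, 0.204, 0.023])]
empty bar/ball [ 0.49420994 -0.05558826  0.07      ]
```

Emit:
play_rows --targets '[{"x": -3, "y": -1.4, "grip": -1}, {"x": -6.5, "y": -3.1, "grip": -1}, {"x": -10, "y": -4.8, "grip": -1}, {"x": -13.5, "y": -6.4, "grip": -1}, {"x": -17, "y": -8.1, "grip": -1}, {"x": -20.5, "y": -9.7, "grip": -1}, {"x": -24, "y": -11.4, "grip": -1}, {"x": -26.5, "y": -12.6, "grip": -1}]'

```text
schema error: expected keys wx, wy, wz, x, y, z, grip
```

```bash
cat >> h.py <<'E'
from scipy.spatial.transform import Rotation as Ro
def delta(s,tgt,yaw):
    # tool z down, tool y = (-sin yaw, cos yaw); returns cm shift + rotvec
    R0=Ro.from_quat(s["tcp_rot"]); y=np.array([-np.sin(yaw),np.cos(yaw),0]);z=np.array([0,0,-1.])
    R1=Ro.from_matrix(np.c_[np.cross(y,z),y,z])
    return (R0.inv().apply(np.array(tgt)-s["position"])*100).round(2),(R0.inv()*R1).as_rotvec().round(4)
E
python3 - <<'E'
from h import *; from station import arm
s=arm.read_state();print(s["t"],s["position"],s["force"],s["gripper_width"]);print(delta(s,(.473,.225,.14),-.126))
E
```

```text
0.1 [0.13213774 0.50738199 0.19134694] [-1.01192046 -0.67513648  1.42495456] 0.08534111388463718
(array([-40.1 , -18.73,   5.17]), array([-1.800e-03, -1.000e-04, -1.288e-01]))
```

All seven keys are needed in every row.

Emit:
play_rows --targets '[{"x": -3, "y": -1.4, "z": 0, "wx": 0, "wy": 0, "wz": -0.03, "grip": -1}, {"x": -6.5, "y": -3.1, "z": 0, "wx": 0, "wy": 0, "wz": -0.06, "grip": -1}, {"x": -10, "y": -4.8, "z": 0, "wx": 0, "wy": 0, "wz": -0.09, "grip": -1}, {"x": -13.5, "y": -6.4, "z": 0, "wx": 0, "wy": 0, "wz": -0.13, "grip": -1}, {"x": -17, "y": -8.1, "z": 0, "wx": 0, "wy": 0, "wz": -0.13, "grip": -1}, {"x": -20.5, "y": -9.7, "z": 0, "wx": 0, "wy": 0, "wz": -0.13, "grip": -1}, {"x": -24, "y": -11.4, "z": 0, "wx": 0, "wy": 0, "wz": -0.13, "grip": -1}, {"x": -26.5, "y": -12.6, "z": 0, "wx": 0, "wy": 0, "wz": -0.13, "grip": -1}]'

```text
t: 0.77
position: [0.3585, 0.3163, 0.1913]
tcp_rot: [0.063, 0.998, -0.001, -0.0]
force: [0.5, 0.4, -0.1]
gripper_width: 0.0001
```

```bash
python3 - <<'E'
from h import *; from station import arm
s=arm.read_state();print(s["t"],s["position"],s["force"],s["gripper_width"]);print(delta(s,(.473,.225,.13),-.126))
E
```

```text
0.7667 [0.35850438 0.31625422 0.1912796 ] [ 0.48587081  0.42550108 -0.10928029] 0.00013558871391576837
(array([-12.51,  -7.59,   6.15]), array([-0.0028,  0.0001, -0.0006]))
```

Emit:
play_rows --targets '[{"x": -3, "y": -2.5, "z": 0, "wx": 0, "wy": 0, "wz": 0, "grip": -1}, {"x": -6, "y": -4.5, "z": 0, "wx": 0, "wy": 0, "wz": 0, "grip": -1}, {"x": -9, "y": -6.5, "z": 0.5, "wx": 0, "wy": 0, "wz": 0, "grip": -1}, {"x": -11.5, "y": -7.6, "z": 2, "wx": 0, "wy": 0, "wz": 0, "grip": -1}, {"x": -12.5, "y": -7.6, "z": 4, "wx": 0, "wy": 0, "wz": 0, "grip": -1}, {"x": -12.5, "y": -7.6, "z": 6, "wx": 0, "wy": 0, "wz": 0, "grip": -1}, {"x": -12.5, "y": -7.6, "z": 6, "wx": 0, "wy": 0, "wz": 0, "grip": -1}, {"x": -12.5, "y": -7.6, "z": 6, "wx": 0, "wy": 0, "wz": 0, "grip": -1}]'

```text
t: 1.43
position: [0.4714, 0.2241, 0.1303]
tcp_rot: [0.063, 0.998, -0.002, -0.002]
force: [0.1, -1.0, -0.5]
gripper_width: -0.0001
```

```bash
cat > look.py <<'E'
import sys;from h import *; from station import arm
k=sys.argv[1]
s=arm.read_state();print(s["t"],s["position"].round(4) if hasattr(s["position"],"round") else s["position"],np.round(s["force"],2),s["gripper_width"])
ims=[]
for n,(x0,y0,x1,y1) in (("top",(110,130,230,260)),("scene",(120,100,240,230))):
    c=arm.read_camera(n);np.savez(f"{n}{k}.npz",**c)
    ims.append(cv2.resize(c["pixels"][y0:y1,x0:x1,::-1],None,fx=3.3,fy=3.3,interpolation=cv2.INTER_CUBIC))
cv2.imwrite(f"pics/l{k}.png",np.hstack(ims))
s=arm.read_state()
for g in sys.argv[2:]:
    print(g,*delta(s,[float(v) for v in g.split(",")],-.126))
E
python3 look.py 1 .473,.225,.045
```

```text
1.4333 [0.4714 0.2241 0.1303] [ 0.12 -1.02 -0.53] -0.0001055847011843034
.473,.225,.045 [-0.01 -0.01  8.73] [-0.0025  0.0005  0.0001]
```

View pics/l1.png

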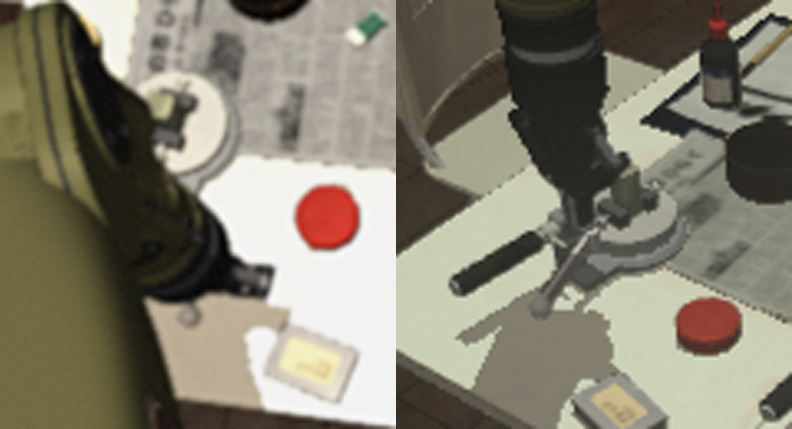

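The top view shows the finger end near crop (262,280) and the ball at (190,315). In the scene view the tip seems to be at about (575,220). I'll check that against the projected TCP.

```bash
python3 - <<'E'
from h import *
T=load("top1");S=load("scene1")
for X in [(.4723,.2241,.130),(.4723,.2241,.20)]:
    a=proj(T,X);b=proj(S,X); print((a-[110,130])*3.3,(b-[120,100])*3.3+[396,0])
print(-T["R"].T@T["t"],-S["R"].T@S["t"])
E
```

```text
[228.14388714 286.65189618] [585.06566976 261.27766848]
[209.56016623 273.25559376] [575.3583256  196.70719665]
[ 0.35097071 -0.0076873   1.12624225] [-0.12647121 -0.42034781  0.84235163]
```

```bash
python3 - <<'E'
from h import *
T=load("top1");S=load("scene1")
ims=[]
for c,(x0,y0) in((T,(145,185)),(S,(145,135))):
    im=cv2.resize(c["pixels"][y0:y0+60,x0:x0+50,::-1],None,fx=8,fy=8,interpolation=cv2.INTER_NEAREST)
    p=(proj(c,(.4723,.2241,.130))-[x0,y0]+.5)*8; cv2.circle(im,tuple(int(v) for v in p),4,(0,0,255),1); ims.append(im)
cv2.imwrite("pics/z1.png",np.hstack(ims))
E
```

```text
(no output)
```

View pics/z1.png

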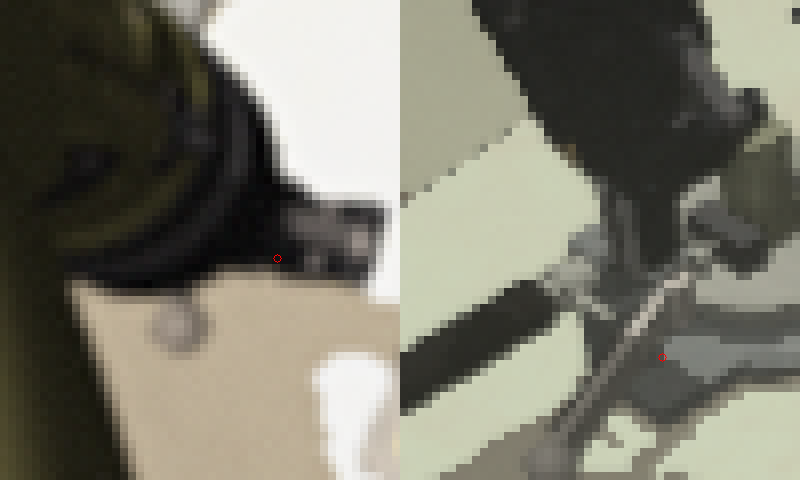

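The visible finger end sits about 30 mm higher than the projected TCP. I'll difference this view against the start image to get the true silhouette.

```bash
python3 - <<'E'
from h import *
from station import arm
s=arm.read_state();print(s["t"],s["position"],s["qvel"])
S=arm.read_camera("scene");T=arm.read_camera("top")
ims=[]
for c,n,(x0,y0) in((T,"top0",(145,185)),(S,"scene0",(145,135))):
    b=load(n)["pixels"]
    d=cv2.absdiff(c["pixels"],b).max(2)
    im=cv2.resize(cv2.cvtColor((np.clip(d.astype(int)*3,0,255)).astype(np.uint8),cv2.COLOR_GRAY2BGR)[y0:y0+60,x0:x0+50],None,fx=8,fy=8,interpolation=cv2.INTER_NEAREST)
    for z in(.13,.15,.17,.2):
        p=(proj(c,(.4723,.2241,z))-[x0,y0]+.5)*8; cv2.circle(im,tuple(int(v) for v in p),4,(0,0,255),1)
    ims.append(im)
cv2.imwrite("pics/z2.png",np.hstack(ims))
E
```

```text
1.5333 [0.47286617 0.22529593 0.13232473] [ 0.00591016 -0.01297006  0.0131531  -0.00395458  0.00059359  0.00016277]
```

View pics/z2.png

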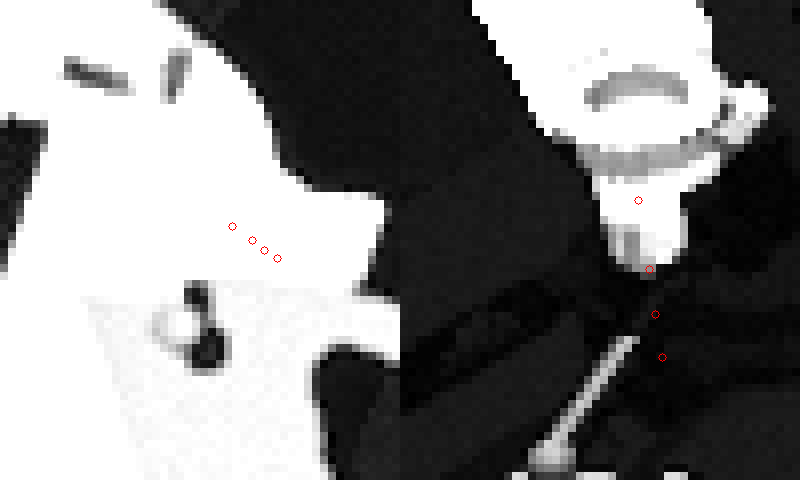

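```bash
python3 - <<'E'
from h import *
T=load("top1");S=load("scene1");T0=load("top0");S0=load("scene0")
ts=lambda x,y:(145+x/8-.5,185+y/8-.5); ss=lambda x,y:(145+(x-400)/8-.5,135+y/8-.5)
for z in(.13,.15,.17): print(z,plane(S,ss(645,268),z))
print("knuckle",tri(T,ts(385,230),S,ss(768,105)))
for n,c in(("T",T),("S",S)):
  o=load("top0" if n=="T" else "scene0"); print(np.abs(c["R"]-o["R"]).max(),np.abs(c["t"]-o["t"]).max())
# start picture: where TCP at start projects
for c in(T0,S0): print(proj(c,(.1321,.5073,.1913)),proj(c,(.1321,.5073,.25)))
E
```

```text
0.13 [0.50777855 0.26435432 0.13      ]
0.15 [0.48997134 0.24513061 0.15      ]
0.17 [0.47216413 0.2259069  0.17      ]
knuckle (array([0.47011723, 0.15975945, 0.2670057 ]), np.float64(0.005208125275562714))
0.0 0.0
0.0 0.0
[ 34.13222732 336.00917674] [ 18.6735378  340.41699372]
[ -2.86293674 190.62431281] [-13.35225473 172.28727378]
```

```bash
python3 - <<'E'
from h import *
T=load("top1");S=load("scene1")
cv2.imwrite("pics/f1.png",cv2.resize(S["pixels"][60:200,100:240,::-1],None,fx=4,fy=4,interpolation=cv2.INTER_NEAREST))
E
```

```text
(no output)
```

View pics/f1.png

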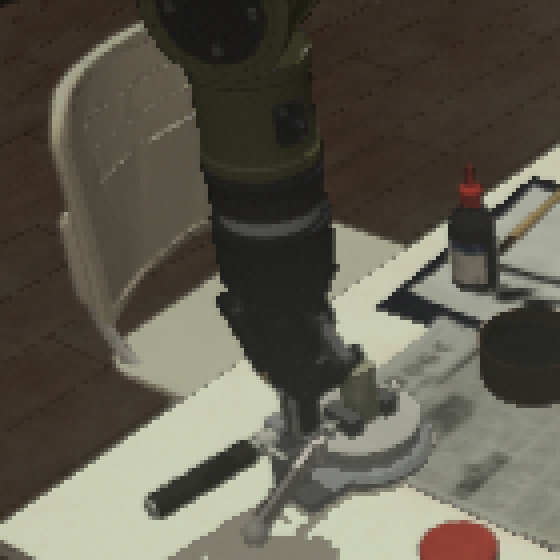

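The silhouette puts the finger end near z≈0.167 on the axis, where the state says 0.132. I'll descend beside the lever and check again there, where it matters.

Emit:
play_rows --targets '[{"x": 0, "y": 0.3, "z": 1.5, "wx": 0, "wy": 0, "wz": 0, "grip": -1}, {"x": 0, "y": 0.6, "z": 3, "wx": 0, "wy": 0, "wz": 0, "grip": -1}, {"x": 0, "y": 0.8, "z": 4.5, "wx": 0, "wy": 0, "wz": 0, "grip": -1}, {"x": 0, "y": 0.8, "z": 6, "wx": 0, "wy": 0, "wz": 0, "grip": -1}, {"x": 0, "y": 0.8, "z": 7.2, "wx": 0, "wy": 0, "wz": 0, "grip": -1}, {"x": 0, "y": 0.8, "z": 7.2, "wx": 0, "wy": 0, "wz": 0, "grip": -1}, {"x": 0, "y": 0.8, "z": 7.2, "wx": 0, "wy": 0, "wz": 0, "grip": -1}]'

```text
t: 2.22
position: [0.4743, 0.2339, 0.0615]
tcp_rot: [0.062, 0.998, -0.001, 0.001]
force: [-0.1, 1.1, 0.1]
gripper_width: 0.0002
```

```bash
cat > look2.py <<'E'
import sys;from h import *; from station import arm
k=sys.argv[1]
s=arm.read_state();P=np.array(s["position"]);print(s["t"],P.round(4),np.round(s["force"],2))
ims=[]
for n,(x0,y0) in (("top",(140,180)),("scene",(140,120))):
    c=arm.read_camera(n);np.savez(f"{n}{k}.npz",**c)
    im=cv2.resize(c["pixels"][y0:y0+75,x0:x0+50,::-1],None,fx=8,fy=8,interpolation=cv2.INTER_NEAREST)
    p=(proj(c,P)-[x0,y0]+.5)*8; cv2.circle(im,tuple(int(v) for v in p),4,(0,0,255),1); ims.append(im)
cv2.imwrite(f"pics/l{k}.png",np.hstack(ims))
s=arm.read_state()
for g in sys.argv[2:]:
    print(g,*delta(s,[float(v) for v in g.split(",")],-.126))
E
python3 look2.py 2 .472,.29,.056
```

```text
2.2167 [0.4743 0.2339 0.0615] [-0.12  1.12  0.09]
.472,.29,.056 [1.04 5.49 0.62] [-0.0003  0.004   0.0009]
```

View pics/l2.png

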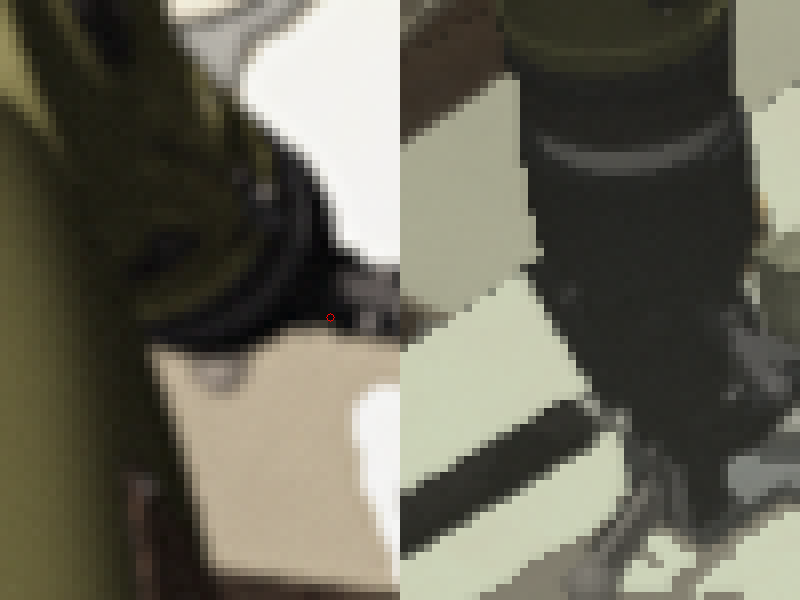

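```bash
python3 - <<'E'
from h import *
S=load("scene2")
p=(140+(705-400)/8-.5,120+545/8-.5)
for z in(.06,.08,.09,.10,.11): print(z,plane(S,p,z),proj(S,(.4748,.2342,z)))
E
python3 look2.py 3 .472,.29,.02
```

```text
0.06 [0.50108456 0.25920219 0.06      ] [178.00946586 195.41360121]
0.08 [0.48504176 0.24183021 0.08      ] [177.24034713 190.4316255 ]
0.09 [0.47702035 0.23314421 0.09      ] [176.8490103  187.89673652]
0.1 [0.46899895 0.22445822 0.1       ] [176.45304836 185.33188831]
0.11 [0.46097755 0.21577223 0.11      ] [176.05237882 182.73654661]
2.3167 [0.4754 0.2342 0.0623] [ 0.1  -0.36 -0.9 ]
.472,.29,.02 [1.06 5.5  4.22] [-0.0002  0.0041  0.0006]
```

The visible tip is at about z=0.09, roughly 29 mm above the reported TCP. At TCP z≈0.024 either reading puts the fingers across the blade, clear of table, tins and bar, so I go there.

Emit:
play_rows --targets '[{"x": 0.3, "y": 0, "z": 1, "wx": 0, "wy": 0, "wz": 0, "grip": -1}, {"x": 0.6, "y": 0, "z": 2, "wx": 0, "wy": 0, "wz": 0, "grip": -1}, {"x": 0.9, "y": 0, "z": 3, "wx": 0, "wy": 0, "wz": 0, "grip": -1}, {"x": 0.9, "y": 0, "z": 3.8, "wx": 0, "wy": 0, "wz": 0, "grip": -1}, {"x": 0.9, "y": 0, "z": 3.8, "wx": 0, "wy": 0, "wz": 0, "grip": -1}, {"x": 0.9, "y": 0, "z": 3.8, "wx": 0, "wy": 0, "wz": 0, "grip": -1}]'

```text
t: 2.92
position: [0.4669, 0.2353, 0.0243]
tcp_rot: [0.063, 0.998, -0.0, 0.002]
force: [1.2, 0.1, 0.7]
gripper_width: -0.0
```

```bash
sed -i 's/("scene",(140,120))/("scene",(140,145))/' look2.py; python3 look2.py 4 .472,.29,.024
```

```text
2.9167 [0.4669 0.2353 0.0243] [1.24 0.06 0.69]
.472,.29,.024 [0.24 5.46 0.09] [0.0006 0.0053 0.0005]
```

View pics/l4.png

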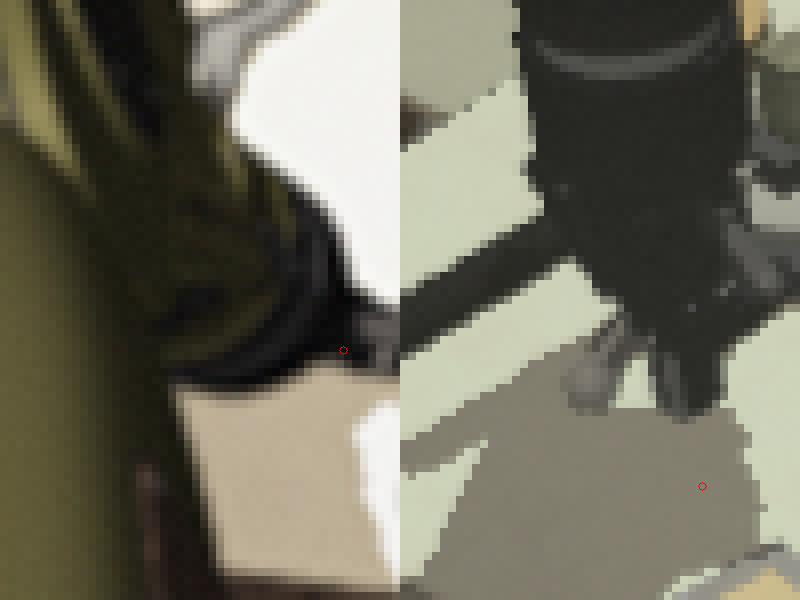

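The lever ball is at scene zoom (590,385). The finger end is to its right at (690,415), about z≈0.057, so it covers the blade height. Now I push in.

Emit:
play_rows --targets '[{"x": 0, "y": 0.5, "z": 0, "wx": 0, "wy": 0, "wz": 0, "grip": -1}, {"x": 0, "y": 1.0, "z": 0, "wx": 0, "wy": 0, "wz": 0, "grip": -1}, {"x": 0, "y": 1.5, "z": 0, "wx": 0, "wy": 0, "wz": 0, "grip": -1}, {"x": 0.1, "y": 2.0, "z": 0, "wx": 0, "wy": 0, "wz": 0, "grip": -1}, {"x": 0.2, "y": 2.5, "z": 0, "wx": 0, "wy": 0, "wz": 0, "grip": -1}, {"x": 0.2, "y": 3.0, "z": 0, "wx": 0, "wy": 0, "wz": 0, "grip": -1}, {"x": 0.2, "y": 3.5, "z": 0, "wx": 0, "wy": 0, "wz": 0, "grip": -1}, {"x": 0.2, "y": 3.5, "z": 0, "wx": 0, "wy": 0, "wz": 0, "grip": -1}]'

```text
t: 3.68
position: [0.4693, 0.2709, 0.0245]
tcp_rot: [0.062, 0.998, -0.0, 0.002]
force: [-1.3, -2.8, -1.0]
gripper_width: 0.0001
```

```bash
python3 look2.py 5 .472,.29,.024
```

```text
3.6833 [0.4693 0.2709 0.0245] [-1.34 -2.79 -1.  ]
.472,.29,.024 [-0.01  1.99  0.05] [-0.0005  0.0045  0.0009]
```

View pics/l5.png

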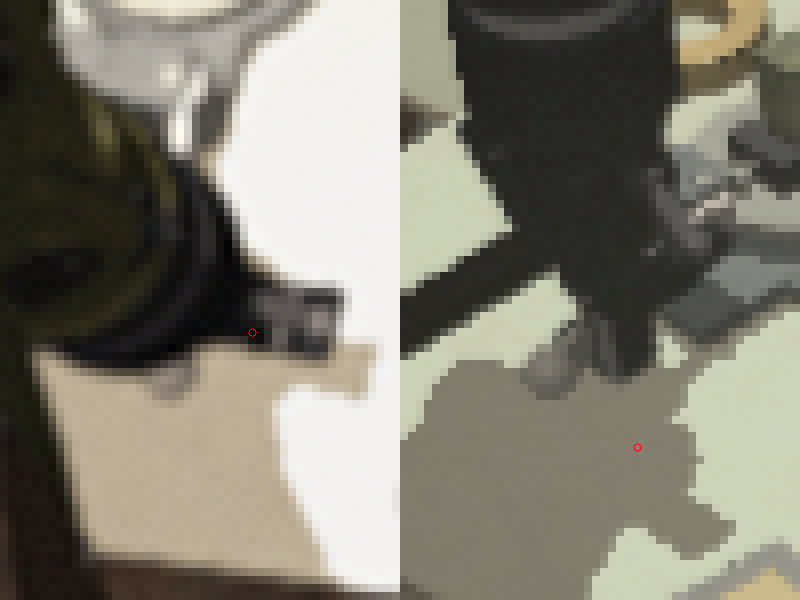

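The finger is on the blade's outer face. The ball has moved to scene zoom (553,375) and Fy is −2.8 N. Next, small steps.

Emit:
play_rows --targets '[{"x": 0, "y": 0.4, "z": 0, "wx": 0, "wy": 0, "wz": 0, "grip": -1}, {"x": 0, "y": 0.8, "z": 0, "wx": 0, "wy": 0, "wz": 0, "grip": -1}, {"x": 0, "y": 1.2, "z": 0, "wx": 0, "wy": 0, "wz": 0, "grip": -1}, {"x": 0, "y": 1.4, "z": 0, "wx": 0, "wy": 0, "wz": 0, "grip": -1}, {"x": 0, "y": 1.4, "z": 0, "wx": 0, "wy": 0, "wz": 0, "grip": -1}]'

```text
t: 4.2
position: [0.4705, 0.2843, 0.0242]
tcp_rot: [0.062, 0.998, -0.001, 0.002]
force: [-3.4, -2.5, 0.1]
gripper_width: -0.0002
```

```bash
python3 look2.py 6 .472,.29,.024
```

```text
4.2 [0.4705 0.2843 0.0242] [-3.41 -2.52  0.08]
.472,.29,.024 [-0.07  0.62  0.02] [-0.0013  0.0035  0.0011]
```

View pics/l6.png

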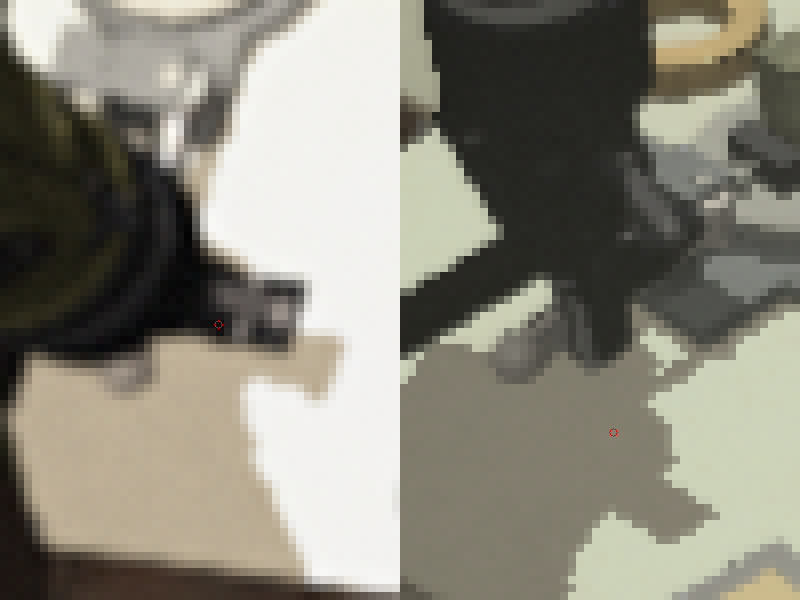

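Emit:
play_rows --targets '[{"x": 0, "y": 0.2, "z": 0, "wx": 0, "wy": 0, "wz": 0, "grip": -1}, {"x": 0, "y": 0.4, "z": 0, "wx": 0, "wy": 0, "wz": 0, "grip": -1}, {"x": 0, "y": 0.4, "z": 0, "wx": 0, "wy": 0, "wz": 0, "grip": -1}]'

```text
t: 4.55
position: [0.4706, 0.2878, 0.0241]
tcp_rot: [0.062, 0.998, -0.001, 0.001]
force: [-3.2, -3.6, 0.5]
gripper_width: 0.0004
```

```bash
cat > ball.py <<'E'
from h import *
import sys
S=load("scene"+sys.argv[1])
x,y=float(sys.argv[2]),float(sys.argv[3])
b=plane(S,(140+(x-400)/8-.5,145+y/8-.5),.07); v=np.array([.553,.298])-b[:2]
print(b,"yaw",np.arctan2(v[1],v[0]),np.linalg.norm(v))
E
python3 ball.py 4 590 383; python3 ball.py 5 553 372;python3 ball.py 6 517 360
python3 look2.py 7 .472,.29,.024
```

```text
[0.45240808 0.27118404 0.07      ] yaw 0.2605229991797293 0.10410489652779154
[0.44915855 0.28688172 0.07      ] yaw 0.10666344269299873 0.10443497413294471
[0.44651432 0.30278974 0.07      ] yaw -0.044949809457928876 0.10659334999131943
4.55 [0.4706 0.2878 0.0241] [-3.16 -3.62  0.54]
.472,.29,.024 [-0.11  0.25  0.01] [-0.0018  0.0029  0.0011]
```

View pics/l7.png

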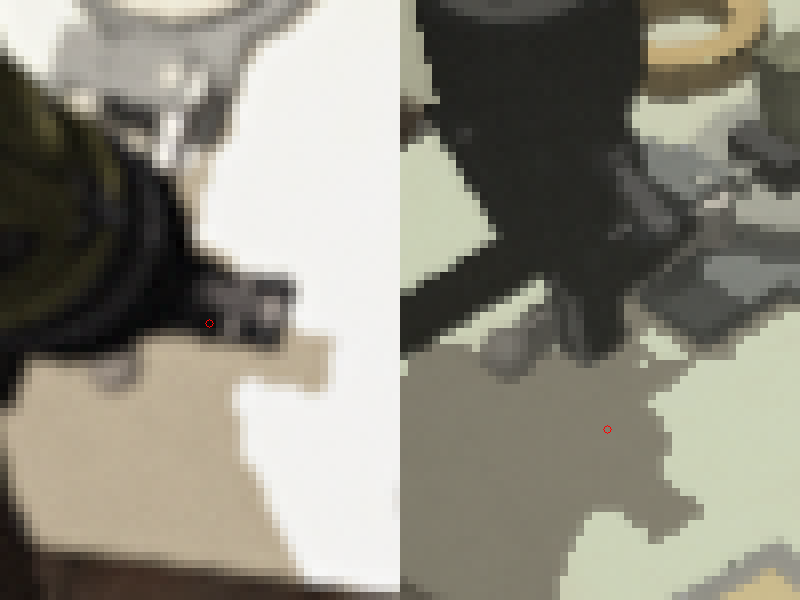

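The ball is at scene zoom (505,355), so the lever yaw is about −0.08 and roughly 5 mm is left at the press point.

Emit:
play_rows --targets '[{"x": 0, "y": 0.2, "z": 0, "wx": 0, "wy": 0, "wz": 0, "grip": -1}, {"x": 0, "y": 0.3, "z": 0, "wx": 0, "wy": 0, "wz": 0, "grip": -1}, {"x": 0, "y": 0.3, "z": 0, "wx": 0, "wy": 0, "wz": 0, "grip": -1}]'

```text
t: 4.9
position: [0.4707, 0.2903, 0.0241]
tcp_rot: [0.062, 0.998, -0.001, 0.001]
force: [-3.7, -4.2, 0.9]
gripper_width: 0.0003
```

```bash
python3 ball.py 7 505 355
python3 look2.py 8 .472,.29,.024
```

```text
[0.44604499 0.30852899 0.07      ] yaw -0.09812703119614978 0.10747201027123748
4.9 [0.4707 0.2903 0.0241] [-3.66 -4.18  0.9 ]
.472,.29,.024 [-0.14 -0.01  0.01] [-0.0022  0.0024  0.001 ]
```

Emit:
play_rows --targets '[{"x": 0, "y": 0.15, "z": 0, "wx": 0, "wy": 0, "wz": 0, "grip": -1}, {"x": 0, "y": 0.2, "z": 0, "wx": 0, "wy": 0, "wz": 0, "grip": -1}, {"x": 0, "y": 0.2, "z": 0, "wx": 0, "wy": 0, "wz": 0, "grip": -1}]'

```text
t: 5.25
position: [0.4707, 0.2918, 0.0241]
tcp_rot: [0.063, 0.998, -0.001, 0.001]
force: [-2.7, -3.0, 0.6]
gripper_width: 0.0002
```

```bash
python3 look2.py 9 .472,.29,.024
```

```text
5.25 [0.4707 0.2918 0.0241] [-2.71 -3.    0.65]
.472,.29,.024 [-0.15 -0.16  0.01] [-0.0028  0.0022  0.0008]
```

View pics/l9.png

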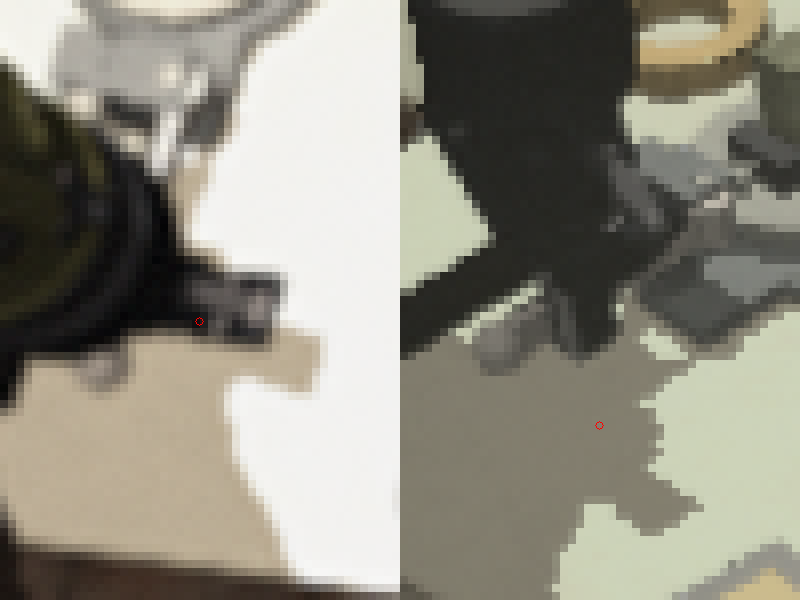

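Emit:
play_rows --targets '[{"x": 0, "y": 0.1, "z": 0, "wx": 0, "wy": 0, "wz": 0, "grip": -1}, {"x": 0, "y": 0.2, "z": 0, "wx": 0, "wy": 0, "wz": 0, "grip": -1}, {"x": 0, "y": 0.2, "z": 0, "wx": 0, "wy": 0, "wz": 0, "grip": -1}]'

```text
t: 5.6
position: [0.4707, 0.2921, 0.0241]
tcp_rot: [0.063, 0.998, -0.003, 0.001]
force: [-3.6, -6.8, 0.8]
gripper_width: 0.0002
```

Emit:
play_rows --targets '[{"x": 0, "y": 0.1, "z": 0, "wx": 0, "wy": 0, "wz": 0, "grip": -1}, {"x": 0, "y": 0.2, "z": 0, "wx": 0, "wy": 0, "wz": 0, "grip": -1}, {"x": 0, "y": 0.2, "z": 0, "wx": 0, "wy": 0, "wz": 0, "grip": -1}]'

```text
t: 5.85
position: [0.4707, 0.292, 0.0241]
tcp_rot: [0.063, 0.998, -0.005, 0.001]
force: [-3.0, -8.4, 3.2]
gripper_width: -0.0003
```

```bash
python3 look2.py 10 .472,.29,.024; python3 ball.py 9 493 347
```

```text
5.85 [0.4707 0.292  0.0241] [-2.98 -8.44  3.23]
.472,.29,.024 [-0.16 -0.18  0.02] [-0.0095  0.0027 -0.001 ]
[0.44682779 0.31552324 0.07      ] yaw -0.1635708679360609 0.10760856269187148
```

View pics/l10.png

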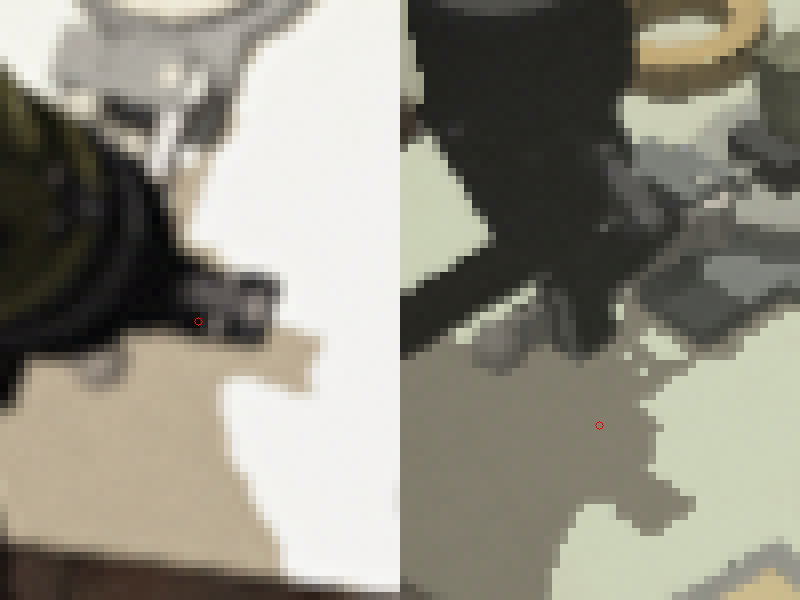

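The TCP has stalled at y=0.292 and the force is rising (8.4 N). The ball-derived yaw is −0.164, which is 0.42 rad from rest, so the lever is at its stop. Press slightly firmer and hold.

Emit:
play_rows --targets '[{"x": 0, "y": 0.3, "z": 0, "wx": 0, "wy": 0, "wz": 0, "grip": -1}, {"x": 0, "y": 0.3, "z": 0, "wx": 0, "wy": 0, "wz": 0, "grip": -1}, {"x": 0, "y": 0.3, "z": 0, "wx": 0, "wy": 0, "wz": 0, "grip": -1}, {"x": 0, "y": 0.3, "z": 0, "wx": 0, "wy": 0, "wz": 0, "grip": -1}, {"x": 0, "y": 0.3, "z": 0, "wx": 0, "wy": 0, "wz": 0, "grip": -1}, {"x": 0, "y": 0.3, "z": 0, "wx": 0, "wy": 0, "wz": 0, "grip": -1}, {"x": 0, "y": 0.3, "z": 0, "wx": 0, "wy": 0, "wz": 0, "grip": -1}, {"x": 0, "y": 0.3, "z": 0, "wx": 0, "wy": 0, "wz": 0, "grip": -1}]'

```text
t: 6.62
position: [0.4706, 0.2918, 0.0242]
tcp_rot: [0.064, 0.998, -0.008, 0.001]
force: [-2.6, -9.7, 3.5]
gripper_width: 0.0
```

Now release, drawing straight back to well clear of the rest position.

Emit:
play_rows --targets '[{"x": 0, "y": -0.5, "z": 0, "wx": 0, "wy": 0, "wz": 0, "grip": -1}, {"x": 0, "y": -1.2, "z": 0, "wx": 0, "wy": 0, "wz": 0, "grip": -1}, {"x": -0.1, "y": -2, "z": 0, "wx": 0, "wy": 0, "wz": 0, "grip": -1}, {"x": -0.1, "y": -3, "z": 0, "wx": 0, "wy": 0, "wz": 0, "grip": -1}, {"x": -0.2, "y": -4, "z": 0, "wx": 0, "wy": 0, "wz": 0, "grip": -1}, {"x": -0.2, "y": -5, "z": 0, "wx": 0, "wy": 0, "wz": 0, "grip": -1}, {"x": -0.2, "y": -5.7, "z": 0, "wx": 0, "wy": 0, "wz": 0, "grip": -1}, {"x": -0.2, "y": -5.7, "z": 0, "wx": 0, "wy": 0, "wz": 0, "grip": -1}]'

```text
t: 7.28
position: [0.4647, 0.2336, 0.0252]
tcp_rot: [0.065, 0.998, -0.008, 0.001]
force: [0.8, 0.1, -0.6]
gripper_width: 0.0004
```

Emit:
play_rows --targets '[{"x": 0, "y": 0, "z": 0, "wx": 0, "wy": 0, "wz": 0, "grip": -1}, {"x": 0, "y": 0, "z": 0, "wx": 0, "wy": 0, "wz": 0, "grip": -1}, {"x": 0, "y": 0, "z": 0, "wx": 0, "wy": 0, "wz": 0, "grip": -1}, {"x": 0, "y": 0, "z": 0, "wx": 0, "wy": 0, "wz": 0, "grip": -1}, {"x": 0, "y": 0, "z": 0, "wx": 0, "wy": 0, "wz": 0, "grip": -1}, {"x": 0, "y": 0, "z": 0, "wx": 0, "wy": 0, "wz": 0, "grip": -1}]'

```text
t: 7.78
position: [0.4647, 0.2339, 0.0251]
tcp_rot: [0.065, 0.998, -0.008, 0.001]
force: [-0.7, -0.2, 0.7]
gripper_width: -0.0001
```

```bash
python3 look2.py 11 .4705,.288,.024
```

```text
7.7833 [0.4647 0.2339 0.0251] [-0.68 -0.17  0.69]
.4705,.288,.024 [0.12 5.45 0.03] [-0.015   0.0023 -0.0037]
```

View pics/l11.png

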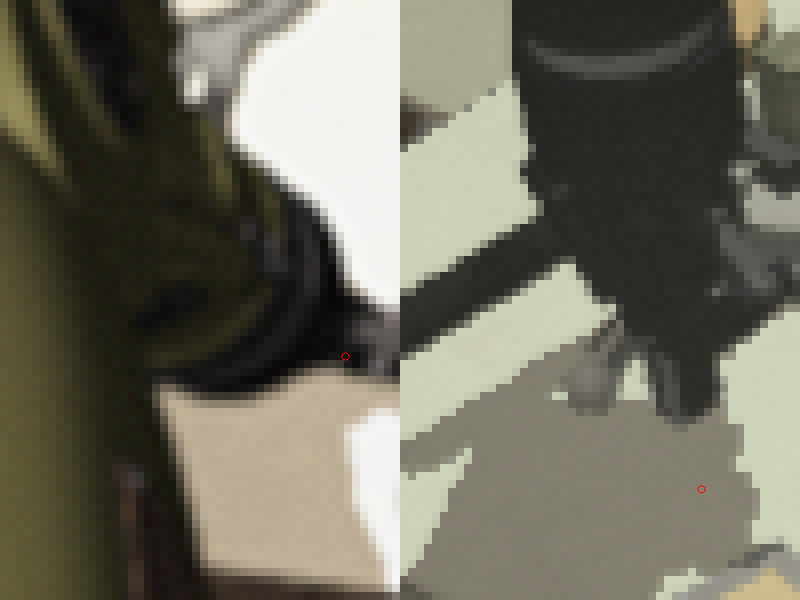

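The ball is back at scene zoom (590,383), its rest place, with a gap to the finger and no force. Second press: 5.4 cm, with the last part slower.

Emit:
play_rows --targets '[{"x": 0, "y": 0.7, "z": 0, "wx": -0.015, "wy": 0, "wz": 0, "grip": -1}, {"x": 0, "y": 1.4, "z": 0, "wx": -0.015, "wy": 0, "wz": 0, "grip": -1}, {"x": 0.1, "y": 2.1, "z": 0, "wx": -0.015, "wy": 0, "wz": 0, "grip": -1}, {"x": 0.1, "y": 2.8, "z": 0, "wx": -0.015, "wy": 0, "wz": 0, "grip": -1}, {"x": 0.1, "y": 3.5, "z": 0, "wx": -0.015, "wy": 0, "wz": 0, "grip": -1}, {"x": 0.1, "y": 4.2, "z": 0, "wx": -0.015, "wy": 0, "wz": 0, "grip": -1}, {"x": 0.1, "y": 4.8, "z": 0, "wx": -0.015, "wy": 0, "wz": 0, "grip": -1}, {"x": 0.1, "y": 5.2, "z": 0, "wx": -0.015, "wy": 0, "wz": 0, "grip": -1}]'

```text
t: 8.55
position: [0.4691, 0.2855, 0.0237]
tcp_rot: [0.064, 0.998, -0.001, 0.0]
force: [-3.7, -3.3, 0.9]
gripper_width: -0.0002
```

```bash
python3 ball.py 11 590 383; python3 look2.py 12 .4705,.292,.024
```

```text
[0.45240808 0.27118404 0.07      ] yaw 0.2605229991797293 0.10410489652779154
8.55 [0.4691 0.2855 0.0237] [-3.74 -3.29  0.93]
.4705,.292,.024 [-0.02  0.64 -0.03] [-0.0012  0.0009 -0.0027]
```

Emit:
play_rows --targets '[{"x": 0, "y": 0.3, "z": 0, "wx": 0, "wy": 0, "wz": 0, "grip": -1}, {"x": 0, "y": 0.5, "z": 0, "wx": 0, "wy": 0, "wz": 0, "grip": -1}, {"x": 0, "y": 0.7, "z": 0, "wx": 0, "wy": 0, "wz": 0, "grip": -1}, {"x": 0, "y": 0.8, "z": 0, "wx": 0, "wy": 0, "wz": 0, "grip": -1}, {"x": 0, "y": 0.8, "z": 0, "wx": 0, "wy": 0, "wz": 0, "grip": -1}]'

```text
t: 9.07
position: [0.4697, 0.2923, 0.0236]
tcp_rot: [0.065, 0.998, -0.002, -0.0]
force: [-3.2, -5.8, 2.0]
gripper_width: -0.0001
```

Emit:
play_rows --targets '[{"x": 0, "y": 0.2, "z": 0, "wx": 0, "wy": 0, "wz": 0, "grip": -1}, {"x": 0, "y": 0.3, "z": 0, "wx": 0, "wy": 0, "wz": 0, "grip": -1}, {"x": 0, "y": 0.3, "z": 0, "wx": 0, "wy": 0, "wz": 0, "grip": -1}, {"x": 0, "y": 0.3, "z": 0, "wx": 0, "wy": 0, "wz": 0, "grip": -1}, {"x": 0, "y": 0.3, "z": 0, "wx": 0, "wy": 0, "wz": 0, "grip": -1}, {"x": 0, "y": 0.3, "z": 0, "wx": 0, "wy": 0, "wz": 0, "grip": -1}]'

```text
t: 9.57
position: [0.4696, 0.2922, 0.0237]
tcp_rot: [0.065, 0.998, -0.004, -0.0]
force: [-3.0, -9.6, 3.3]
gripper_width: -0.0
```

```bash
python3 look2.py 13 .4705,.292,.024; python3 - <<'E'
from station import arm
import cv2
for i in range(3):
    c=arm.read_camera("scene"); s=arm.read_state(); print(s["t"],s["position"],s["force"])
cv2.imwrite("pics/full13.png",c["pixels"][:,:,::-1])
E
```

```text
9.5667 [0.4696 0.2922 0.0237] [-3.04 -9.64  3.34]
.4705,.292,.024 [-0.09 -0.01 -0.04] [-0.0089  0.0003 -0.0047]
9.7167 [0.46960557 0.29215922 0.02363342] [-2.66953147 -9.68805975  3.74385464]
9.7667 [0.46961019 0.29215018 0.02364308] [-2.48417838 -9.13601857  3.767976  ]
9.8167 [0.46960454 0.29219278 0.02364397] [-2.3069176  -9.90447847  3.35273643]
```

View pics/l13.png

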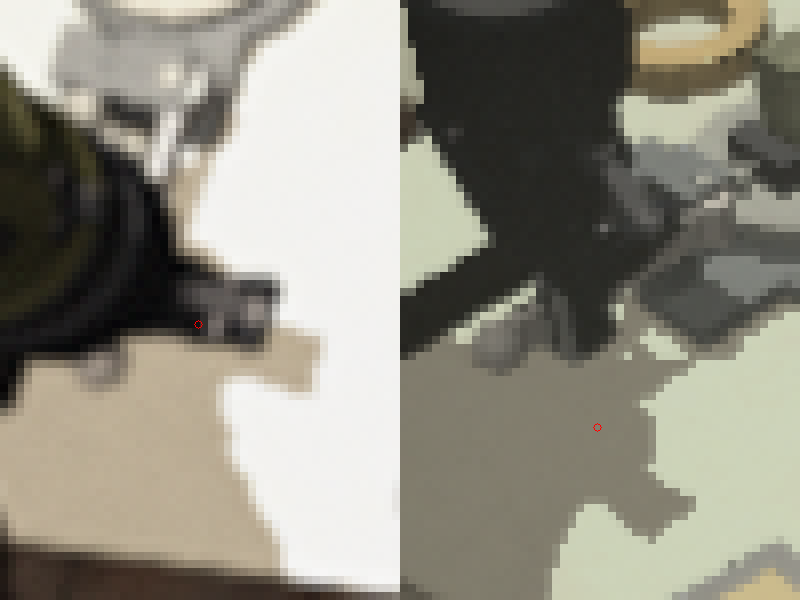

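View pics/full13.png

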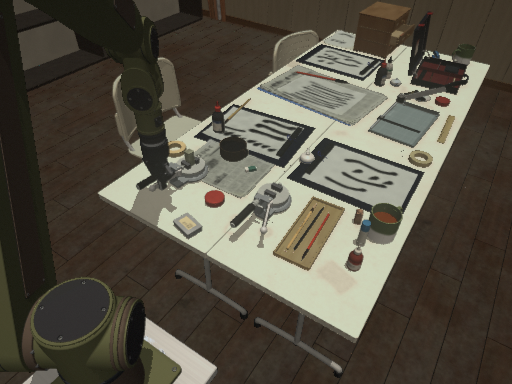

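The ball is again at scene zoom (498,345), the stop position. The push is a steady ~10 N, and the bystanders and empty turntable look unmoved. Handing in.

```bash
python3 -c "
from station import arm
print(arm.job_done())"
```

```text
the job is handed in; nothing more can be done
None
```

I pressed the loaded turntable's brake lever to its stop with the backs of the closed fingers and held it there for about a second. I let it spring fully out, then pressed it to the stop again and handed the job in while holding it.

**Final state:**
- **At the stop:** the arm stalled at y≈0.292 m on both presses, with a steady push of about 10 N. On the first press the lever had turned about 0.42 rad from rest, judged from its ball in the images. On the second the ball came back to the same place.
- **After release:** the ball was back at its rest position, there was clear space to the fingers, and the force reading was zero within noise. It stayed untouched for about half a second.
- **Everything else:** the last picture shows the empty turntable and the other objects unmoved. I checked this by eye, not by measurement.

**Checks that disagreed:**
- The visible fingertips sat about 30 mm above the reported tool tip position. I worked at a reported height of 24 mm, which put the fingers across the blade under either reading.
- A sideways force of about 3 N along x stayed on during both presses; I think it is friction on the blade.

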